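# Ready a media bottle for the autoclave

## Task

Get the empty glass media bottle that stands on the bench ready for the autoclave: lower it gently into the pocket of the wire carrier diagonally opposite the small bottle, until it stands on the mat, and do not drop it in. Then, in the carrier, screw its cap down clockwise until it bottoms out and back it off a quarter turn so that it can vent. Finish while holding the cap there in the gripper, so that it stays put while I tape it, and leave the small bottle, the tape roll and the tube rack alone.

Things in the scene. Friction and masses are not known exactly. Their poses are not given: they have to be found in the camera images.
- bottle_mid (a point): centre of the 250 ml bottle, on its axis, 71.5 mm above its underside; round clear glass bottle with a blue screw cap, z axis up; 70 mm across, 143 mm high with the cap home; straight wall to 88 mm, then a rounded shoulder to a 39 mm neck at 111 mm; empty, about 0.25 kg with the cap; stands loose on the bench at the start, the only glass bottle outside the carrier
- bottle: the same bottle with its cap; origin at the centre of its underside, z axis up
- cap: the bottle's ribbed screw cap, 54 mm across, 26 mm high, flat topped; origin on its axis at its lower edge (117 mm above the bottle's underside when home), z axis up. Started on the thread well enough to lift the bottle by it; never comes off. In the carrier the bottle stays still while the cap turns (mat about 0.08 Nm, thread about 0.02 Nm) and may slip round once the cap has bottomed out
- cap_mid (a point): centre of that cap, on its axis, 13 mm below its top and 130 mm above the bottle's underside when home
- cap_turn (a joint): angle of the cap on the bottle's thread, rad: 0 = bottomed out, fully home; grows as the cap is unscrewed (anticlockwise seen from above); 2.2 to 4.0 at the start. The cap rises 4 mm per turn
- carrier: stainless wire bottle carrier, fixed to the bench, 176 mm square and 92 mm high, of 4 mm wire, with four square open-topped pockets 82 mm wide inside and 84 mm deep, 86 mm centre to centre along its x and y axes; floor with a silicone mat 8 mm above the bench; origin at the centre of its underside, z up
- pocket (a point): middle of the mat in the empty pocket where the bottle goes (at -43, -43 mm in the carrier's axes); the pocket's rim is 84 mm above it
- small_bottle: bystander: 100 ml bottle with its cap on, 56 mm across, 105 mm high, standing loose in the diagonally opposite pocket (+43, +43 mm in the carrier's axes); origin at the centre of its underside
- tape_roll: bystander: roll of paper tape lying flat on the bench, 100 mm across, 19 mm high; origin at the centre of its underside
- tube_rack: bystander: white tube rack, 70 x 150 mm and 60 mm high, with capped tubes that stand up to 93 mm; origin at the centre of its underside
Things that resemble listed ones, but are neither listed nor needed, are in the scene too. Leave any turquoise look-alike of the bottle alone.

How it is judged:
By the outcome, as a careful person would: the job done as asked, in the order asked, and still so for the second after the job is handed in, while the arm keeps its last pose, push and grip.
It also fails if it takes over 64 s, if anything falls off the work surface, if the arm or the gripper's body presses on something with over 40 N, if the wrist force passes 120 N, or if a joint passes its speed limit or range.

## Robot

A 6-joint arm with a two-finger parallel gripper is mounted at the origin on the work surface. World frame = base frame: x ahead of the robot, y to its left, z up, the work surface at z = 0. Lengths are in m, angles in rad, forces in N, time in s.
With the tool pointing down it reaches from about 0.375 to 0.75 m from the base axis. Payload 9 kg.
Tool frame: the origin (TCP) lies between the finger pads; the fingertips stand 14 mm ahead of it and the grasp point (between the pads) lies 5 mm behind it; z points along the fingers, y is the line along which they close (so a half turn about z gives the same grasp; the last joint's range is limited). The gripper opens to 85 mm and grips with 20 to 120 N. Pads are 22 mm wide; open, the fingers measure 114 mm over their backs; the gripper's body (76 mm by 85 mm) begins 54 mm behind the grasp point. The pads swing forward as they close: fully open they stand 13 mm farther back than shut.
Start: joints at [-1.54, 0.104, 0.097, 1.564, 0, 1.353], TCP at [0.148, -0.582, 0.216] pointing down, gripper open.
Joint ranges: [-2.99, 2.99], [-0.84, 1.86], [-1.1, 1.16], [-1.84, 2.11], [-1.51, 1.56], [-3.14, 3.14]. Speed limits (rad/s): [2.22, 2.22, 2.57, 3.14, 3.14, 3.14].

## Interface

Orientations are given as [roll, pitch, yaw] about the fixed x, y, z axes, in that order (R = Rz(yaw) Ry(pitch) Rx(roll)).
In Python, from bench import monitor, imaging, order gives the robot as it stands. The module is installed in compiled form; this text tells all that it offers.
- The arm moves only by the tool drive_tool, never from a script. Its argument "motion" is a list of rows, each an object of numbers: "tx", "ty", "tz": the shift along the tool's x, y, z each as a share of 600 mm, from -1 to 1; "rx", "ry", "rz": the turn, a rotation vector about the tool's x, y, z each as a share of 30 degrees, from -1 to 1. In form: [{"tx": .., "ty": .., "tz": .., "rx": .., "ry": .., "rz": ..}, ...]. A call has 1 to 20 rows; each row is the pose to reach, as a shift and turn from the pose commanded when the call began, along the tool's axes at that moment; what a row does not reach only later rows make up. A row lasts 1/8 s, in which the tool goes at most 62.5 mm and 10.7 degrees, less where a joint would pass 70% of its speed; a pose out of reach is approached as far as the arm can. A call with a number of a shift or a turn outside -1 to 1 is refused whole. A call with a gripper value outside its range is refused whole. "fingers" is the finger opening in mm, from 0 to 85.4, set as the call begins (left out, the last holds). The fingers move at their own pace and stop on an object; "grip_force" is the grip in N (left out, the last holds). Time passes only in rows, so rows that repeat a pose let the fingers close. It gives the time, the measured TCP pose, the force, the opening and the grip force at its end, in the units of the state.
- monitor.get_state(): the state, without advancing time (a new reading comes with each control period).
- imaging.capture(name): name is "side" or "top" or "wrist"; returns the picture (384x512x3 uint8, red, green, blue); there is no depth.
- imaging.camera_info(name): a dict with "K" (3x3 intrinsics, pixels), "extrinsics" (4x4, takes a point from camera to world coordinates). Camera axes: x right, y up, looking along -z (the intrinsics and any distortion apply to the point x, -y, -z); pixel columns grow to the right and rows downward; lengths in m; the calibration is good to about 2 mm. A picture is of the moment at which its call begins: read the wrist's pose just before it. camera_info takes no time and is no camera call; for the wrist camera it gives the pose at the moment of the call.
- order.hand_in(): hands the job in; it is judged then, once.
Trained networks look in the newest picture that a camera, given by its name, has taken for a name from the list of things; names that differ only in an ending like _2 or _b are one class to them, and where a whole thing is asked for, a point or a joint stands for the part that bears it (a point fixed in the world has none). Each returns a list of dicts, best first, with "p" (0 to 1); they miss things now and then, are a little off and sometimes report something else, mostly with a low value. They report only what shows in the picture. A call takes as long as a camera call. They do not tell look-alikes from the thing itself.
- imaging.find_in(camera, thing): "extent" ([left, top, width, height] in pixels, round what is visible of it).
- imaging.trace(camera, thing): "mask" (384x512 bool, what is visible of it) and "extent" ([left, top, width, height] in pixels, round what is visible of it).
- imaging.spot_point(camera, thing): "uv" ([column, row] in pixels: a listed point, or the origin of a listed thing).
The state is a dict: "clock": time; "qpos": joint angles; "dq": joint speeds; "tau": joint torques, N m; "tcp_pos": TCP position; "eef_rot": TCP orientation; "ft_force": force on the tool from outside, world axes, zero at the start; "moment": the same for the moment, N m; "grip_width": finger opening in m; "finger_force": force on a finger pad.
Only numpy, scipy, OpenCV 4.12 (cv2) and the standard library are available. Lean on these libraries where they do the work, as an engineer would, in place of code of your own. Each camera call takes 0.05 s, during which the arm holds its last target. There are 200 camera calls.

## Working session

There is one attempt and no reset: what is moved stays moved. The work goes in short steps, Python scripts to look and compute and a tool call to move; the robot and the scene stay as the last step left them, time stands still between calls to the robot, and variables do not carry over. Pictures are saved under pics/ and viewed, at most 10 in all, crops included, and the job is handed in when it is done.

Besides the shell and the picture viewer there is one more tool, called after "Emit:" in YAML: its name, and indented under it one key for each argument. drive_tool: Moves the arm, as the interface text tells. Shift numbers are shares of 600 mm and turn numbers shares of 30 degrees, none past 1 either way. Its arguments: {"type":"object","properties":{"motion":{"type":"array"},"fingers":{"type":"number"},"grip_force":{"type":"number"}},"required":["motion"]}

```bash
mkdir -p pics; ls
python3 - <<'E'
from bench import monitor, imaging
import cv2,numpy as np
s=monitor.get_state(); print(s)
ims=[]
for n in ("side","top"):
    im=imaging.capture(n); ims.append(im); cv2.imwrite(f"pics/{n}0.png",im[:,:,::-1])
    i=imaging.camera_info(n); print(n,np.round(i["K"],1).tolist(),np.round(i["extrinsics"],3).tolist(),[k for k in i])
    for t in ("bottle","bottle_mid","cap_mid","pocket","carrier","small_bottle","tape_roll","tube_rack"):
        print(t,[(np.round(d["uv"]).tolist(),round(d["p"],2)) for d in imaging.spot_point(n,t)][:4])
cv2.imwrite("pics/both.png",cv2.resize(np.vstack(ims),None,fx=.78,fy=.78)[:,:,::-1])
E
```

```text
pics
{'clock': 0.0, 'qpos': array([-1.53974324e+00,  1.04715244e-01,  9.64926453e-02,  1.56385905e+00,
        6.82396973e-08,  1.35308886e+00]), 'dq': array([-0.0008444 , -0.00097014,  0.00027168,  0.00131611,  0.00070498,
        0.00145752]), 'tau': array([ 4.78018574e-04, -5.56930518e+01,  5.03648901e+01,  1.68088678e-02,
       -3.84295090e-04,  7.87909045e-06]), 'tcp_pos': array([ 0.14771628, -0.58119635,  0.21552584]), 'eef_rot': array([-3.14033768e+00, -2.77686098e-04,  2.48760379e-01]), 'ft_force': array([-0.31304423, -0.07522451,  0.08022351]), 'moment': array([ 0.04254278,  0.01011247, -0.00916455]), 'finger_force': 0.0, 'grip_width': 0.08544137406791201}
side [[395.4, 0.0, 252.8], [0.0, 395.4, 189.3], [0.0, 0.0, 1.0]] [[0.923, 0.242, -0.299, 0.291], [-0.385, 0.593, -0.708, -0.642], [0.005, 0.768, 0.64, 0.696], [0.0, 0.0, 0.0, 1.0]] ['K', 'extrinsics']
bottle [([211.0, 189.0], 0.69), ([173.0, 203.0], 0.63)]
bottle_mid [([211.0, 170.0], 0.76), ([206.0, 147.0], 0.75), ([166.0, 182.0], 0.68)]
cap_mid [([164.0, 162.0], 0.77), ([279.0, 253.0], 0.63), ([207.0, 145.0], 0.62)]
pocket [([266.0, 299.0], 0.94)]
carrier [([270.0, 277.0], 0.76)]
small_bottle [([279.0, 251.0], 0.89)]
tape_roll [([176.0, 242.0], 0.75)]
tube_rack [([211.0, 152.0], 0.66), ([334.0, 216.0], 0.64)]
top [[454.6, 0.0, 251.1], [0.0, 454.6, 195.4], [0.0, 0.0, 1.0]] [[-0.009, 0.987, -0.159, 0.407], [-1.0, -0.009, 0.006, -0.003], [0.004, 0.159, 0.987, 1.08], [0.0, 0.0, 0.0, 1.0]] ['K', 'extrinsics']
bottle [([173.0, 228.0], 0.89), ([181.0, 274.0], 0.64)]
bottle_mid [([176.0, 274.0], 0.91), ([172.0, 226.0], 0.7)]
cap_mid [([172.0, 276.0], 0.71), ([165.0, 221.0], 0.7), ([338.0, 227.0], 0.69)]
pocket [([337.0, 227.0], 0.93)]
carrier [([315.0, 212.0], 0.8)]
small_bottle []
tape_roll [([241.0, 288.0], 0.63)]
tube_rack [([266.0, 126.0], 0.65)]
```

View pics/top0.png

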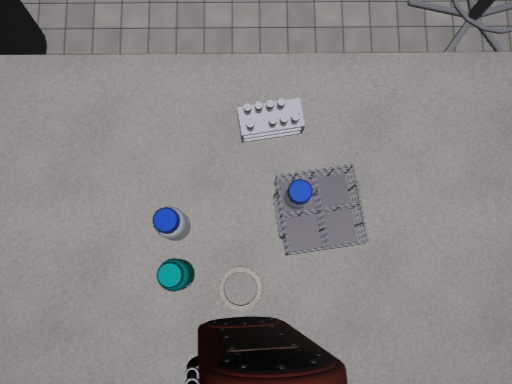

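View pics/side0.png

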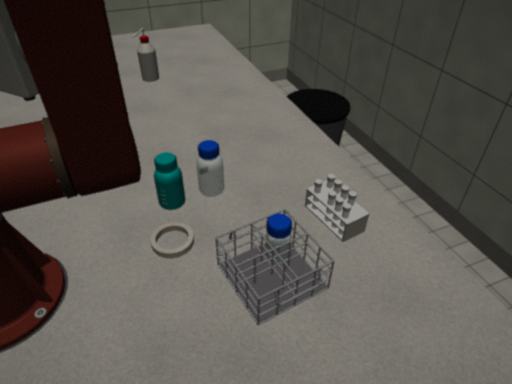

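Top view: blue-capped clear bottle has its cap at (166,221), the turquoise look-alike is at (172,275), and the small bottle is in the carrier at (300,191). The empty diagonal pocket is at (341,227), the tape at (241,288), and the rack at (270,120). In the side view the same bottle is at (210,170), the turquoise one at (169,182) and the small bottle at (279,230). The clear glass bottle with the blue cap, outside the carrier, fits the description; I'll confirm it in a crop.

```bash
cat > h.py <<'E'
import numpy as np, cv2
from bench import monitor, imaging
def ray(n,uv):
    i=imaging.camera_info(n);K=np.array(i["K"]);E=np.array(i["extrinsics"])
    d=np.linalg.inv(K)@[uv[0],uv[1],1]; d=E[:3,:3]@(d*[1,-1,-1]); return E[:3,3],d
def atz(n,uv,z):
    o,d=ray(n,uv); return o+d*(z-o[2])/d[2]
def proj(n,p):
    i=imaging.camera_info(n);K=np.array(i["K"]);E=np.linalg.inv(np.array(i["extrinsics"]))
    c=(E[:3,:3]@p+E[:3,3])*[1,-1,-1]; q=K@c; return q[:2]/q[2]
def tri(a,b):
    (o1,d1),(o2,d2)=a,b
    t=np.linalg.lstsq(np.c_[d1,-d2],o2-o1,rcond=None)[0]
    p,q=o1+d1*t[0],o2+d2*t[1]; return (p+q)/2,np.linalg.norm(p-q)
def blue(im):
    h=cv2.cvtColor(im,cv2.COLOR_RGB2HSV); m=cv2.inRange(h,(110,150,60),(128,255,255))
    n,l,st,c=cv2.connectedComponentsWithStats(m); return [(st[k].tolist(),c[k]) for k in range(1,n) if st[k][4]>60]
E
cat > a.py <<'E'
from h import *
ims={}
for n in ("side","top"):
    im=cv2.imread(f"pics/{n}0.png")[:,:,::-1].copy(); ims[n]=im
    for b in blue(im): print(n,b[0],b[1].round(1))
    print(n,"cap z.144",[atz(n,b[1],.144).round(4) for b in blue(im)])
print(atz("top",(337,227),.008),atz("side",(266,299),.008))
# fit carrier pose: pick corners of rim in top (z=.092)
for uv in ((276,176),(352,166),(367,241),(287,254)): print("rim",atz("top",uv,.09).round(4))
for uv in ((217,238),(284,214),(331,265),(262,314)): print("rimS",atz("side",uv,.09).round(4))
c=np.vstack([cv2.resize(ims["side"][130:215,140:240],(590,500))])
d=cv2.resize(ims["top"][155:265,265:375],(500,500),interpolation=cv2.INTER_CUBIC)
cv2.imwrite("pics/crop1.png",np.hstack([cv2.resize(c,(300,255)),cv2.resize(d,(500,500))[:255*2][:500]][0:1])[:,:,::-1])
out=np.zeros((500,800,3),np.uint8); out[:255,:300]=cv2.resize(c,(300,255)); out[260:480,:290]=cv2.resize(ims["top"][195:305,125:270],(290,220)); out[:,300:]=d
cv2.imwrite("pics/crop2.png",out[:,:,::-1])
E
python3 a.py
```

```text
side [199, 140, 19, 14, 187] [208.2 146.3]
side [267, 214, 24, 18, 326] [278.9 222.6]
side cap z.144 [array([0.5093, 0.1655, 0.144 ]), array([ 0.5563, -0.1464,  0.144 ])]
top [288, 180, 24, 24, 435] [299.7 191. ]
top [153, 208, 26, 25, 516] [165.6 220. ]
top cap z.144 [array([ 0.5661, -0.1103,  0.144 ]), array([0.5078, 0.1685, 0.144 ])]
[ 0.50210718 -0.21178859  0.008     ] [ 0.50210956 -0.21414228  0.008     ]
rim [ 0.6095 -0.0647  0.09  ]
rim [ 0.6308 -0.2347  0.09  ]
rim [ 0.4638 -0.2599  0.09  ]
rim [ 0.4374 -0.0853  0.09  ]
rimS [ 0.4433 -0.0902  0.09  ]
rimS [ 0.6045 -0.0778  0.09  ]
rimS [ 0.6257 -0.2425  0.09  ]
rimS [ 0.458  -0.2903  0.09  ]
```

View pics/crop2.png

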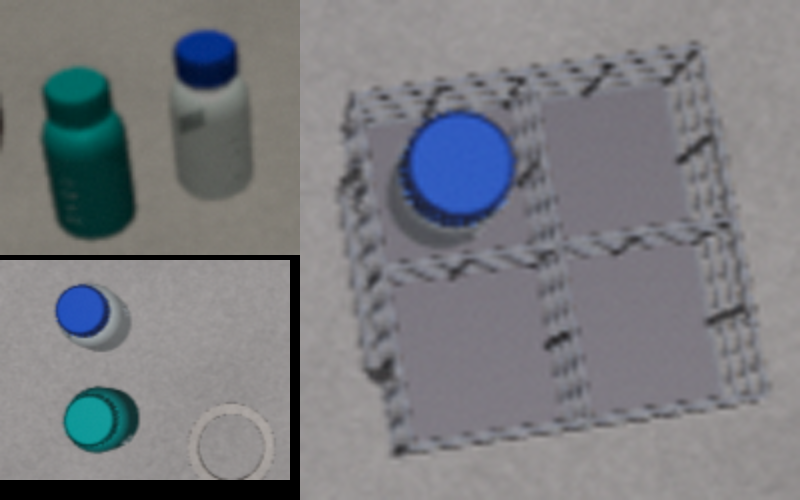

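The crop confirms it: the clear bottle with the blue cap is the target, and the turquoise one is the look-alike. The empty pocket at the lower right of the carrier is diagonally opposite the small bottle. I'll move over the pocket first for a wrist look, turning the wrist the way that leaves last-joint range for screwing.

Emit:
drive_tool:
  motion:
    - {"tx": 0.1, "ty": -0.06, "tz": -0.08, "rz": -0.3}
    - {"tx": 0.2, "ty": -0.12, "tz": -0.14, "rz": -0.6}
    - {"tx": 0.29, "ty": -0.18, "tz": -0.2, "rz": -1}
    - {"tx": 0.38, "ty": -0.24, "tz": -0.2, "rz": -1}
    - {"tx": 0.46, "ty": -0.29, "tz": -0.2, "rz": -1}
    - {"tx": 0.54, "ty": -0.34, "tz": -0.2, "rz": -1}
    - {"tx": 0.62, "ty": -0.39, "tz": -0.2, "rz": -1}
    - {"tx": 0.68, "ty": -0.43, "tz": -0.2, "rz": -1}
    - {"tx": 0.721, "ty": -0.455, "tz": -0.2, "rz": -1}
    - {"tx": 0.721, "ty": -0.455, "tz": -0.2, "rz": -1}
    - {"tx": 0.721, "ty": -0.455, "tz": -0.2, "rz": -1}

```text
schema error: expected keys tx, ty, tz, rx, ry, rz
```

```bash
cat > b.py <<'E'
from h import *
s=monitor.get_state(); print(s["clock"],s["qpos"].round(3),s["tcp_pos"].round(4),s["eef_rot"].round(3))
i=imaging.camera_info("wrist"); print(np.round(i["K"],1).tolist(),np.round(i["extrinsics"],3).tolist())
im=imaging.capture("wrist"); cv2.imwrite("pics/w1.png",im[:,:,::-1])
for t in ("pocket","carrier","small_bottle"):
  for d in imaging.spot_point("wrist",t)[:2]: print(t,d["uv"],d["p"],atz("wrist",d["uv"],.008 if t!="carrier" else 0).round(4))
E
python3 b.py
```

```text
0.9 [-1.54   0.104  0.097  1.564 -0.     1.353] [ 0.1478 -0.5816  0.2164] [3.141 0.    0.249]
[[274.7, 0.0, 258.2], [0.0, 274.7, 193.4], [0.0, 0.0, 1.0]] [[0.247, 0.927, 0.282, 0.219], [-0.969, 0.236, 0.073, -0.563], [0.002, -0.292, 0.957, 0.374], [0.0, 0.0, 0.0, 1.0]]
```

View pics/w1.png

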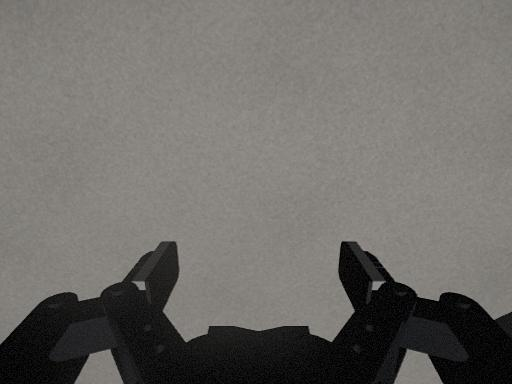

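The move was refused because every row needs all six keys, so the picture shows only bare bench and the fingers. Repeating the move with all keys.

Emit:
drive_tool:
  motion:
    - {"tx": 0.1, "ty": -0.06, "tz": -0.08, "rx": 0, "ry": 0, "rz": -0.3}
    - {"tx": 0.2, "ty": -0.12, "tz": -0.14, "rx": 0, "ry": 0, "rz": -0.6}
    - {"tx": 0.29, "ty": -0.18, "tz": -0.2, "rx": 0, "ry": 0, "rz": -1}
    - {"tx": 0.38, "ty": -0.24, "tz": -0.2, "rx": 0, "ry": 0, "rz": -1}
    - {"tx": 0.46, "ty": -0.29, "tz": -0.2, "rx": 0, "ry": 0, "rz": -1}
    - {"tx": 0.54, "ty": -0.34, "tz": -0.2, "rx": 0, "ry": 0, "rz": -1}
    - {"tx": 0.62, "ty": -0.39, "tz": -0.2, "rx": 0, "ry": 0, "rz": -1}
    - {"tx": 0.68, "ty": -0.43, "tz": -0.2, "rx": 0, "ry": 0, "rz": -1}
    - {"tx": 0.721, "ty": -0.455, "tz": -0.2, "rx": 0, "ry": 0, "rz": -1}
    - {"tx": 0.721, "ty": -0.455, "tz": -0.2, "rx": 0, "ry": 0, "rz": -1}
    - {"tx": 0.721, "ty": -0.455, "tz": -0.2, "rx": 0, "ry": 0, "rz": -1}

```text
clock: 2.48
tcp_pos: [0.4996, -0.2106, 0.3362]
eef_rot: [-3.142, 0.0, 0.773]
ft_force: [0.7, -0.5, 0.6]
grip_width: 0.0853
finger_force: 0.0
```

```bash
python3 b.py
```

```text
2.475 [-0.64  -0.007  0.205  1.782 -0.     1.729] [ 0.4996 -0.2106  0.3362] [-3.142  0.     0.773]
[[274.7, 0.0, 258.2], [0.0, 274.7, 193.4], [0.0, 0.0, 1.0]] [[0.699, 0.684, 0.208, 0.552], [-0.715, 0.668, 0.206, -0.159], [0.002, -0.293, 0.956, 0.494], [0.0, 0.0, 0.0, 1.0]]
pocket [262.2, 152.2] 0.86 [ 0.5051 -0.2157  0.008 ]
carrier [257.4, 116.0] 0.79 [ 0.5433 -0.1669  0.    ]
small_bottle [251.6, 79.6] 0.81 [ 0.5781 -0.1199  0.008 ]
```

View pics/w1.png

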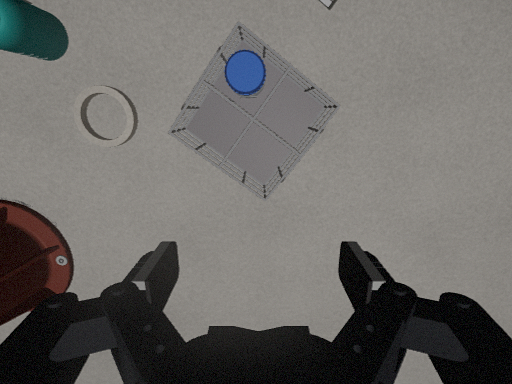

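The wrist view shows the carrier with corners at about (238,22), (340,104), (265,199) and (168,131). The small bottle is in the top pocket at (245,72), and the empty target pocket is nearest the gripper at (262,152). I'll fit the carrier from both views.

```bash
cat > c.py <<'E'
from h import *
def fit(P):
    P=np.array(P)[:,:2]; c=P.mean(0)
    return c,P
for n,C in (("wrist",((238,22),(340,104),(265,199),(168,131))),("top",((276,176),(352,166),(367,241),(287,254)))):
    P=[atz(n,u,.09)[:2] for u in C]; c=np.mean(P,0)
    L=[np.linalg.norm(P[k]-P[k-1]) for k in range(4)]
    d=P[2]-P[0]; e=P[1]-P[3]
    a=np.degrees([np.arctan2(d[1],d[0])+np.pi*3/4,np.arctan2(e[1],e[0])+np.pi/4])
    a2=np.radians(a.mean()); R=np.array([[np.cos(a2),-np.sin(a2)],[np.sin(a2),np.cos(a2)]])
    print(n,c.round(4),np.round(L,3),a.round(1),"pocket",(c+R@[-.043,-.043]).round(4))
b={}
w=cv2.imread("pics/w1.png")[:,:,::-1].copy();print(blue(w),[atz("wrist",x[1],.113) for x in blue(w)])
E
python3 c.py
```

```text
wrist [ 0.5382 -0.1629] [0.172 0.173 0.174 0.174] [7.9 7.8] pocket [ 0.5015 -0.2113]
top [ 0.5354 -0.1612] [0.173 0.171 0.169 0.177] [8.3 7.3] pocket [ 0.4986 -0.2096]
[([225, 50, 40, 45, 511], array([243.93542074,  71.00195695]))] [array([ 0.57285846, -0.11443014,  0.113     ])]
```

Emit:
drive_tool:
  motion:
    - {"tx": 0.07, "ty": -0.07, "tz": 0.03, "rx": 0, "ry": 0, "rz": -0.3}
    - {"tx": 0.14, "ty": -0.14, "tz": 0.03, "rx": 0, "ry": 0, "rz": -0.6}
    - {"tx": 0.21, "ty": -0.21, "tz": 0.03, "rx": 0, "ry": 0, "rz": -0.9}
    - {"tx": 0.28, "ty": -0.28, "tz": 0.03, "rx": 0, "ry": 0, "rz": -1}
    - {"tx": 0.35, "ty": -0.35, "tz": 0.03, "rx": 0, "ry": 0, "rz": -1}
    - {"tx": 0.41, "ty": -0.41, "tz": 0.03, "rx": 0, "ry": 0, "rz": -1}
    - {"tx": 0.45, "ty": -0.442, "tz": 0.03, "rx": 0, "ry": 0, "rz": -1}
    - {"tx": 0.45, "ty": -0.442, "tz": 0.03, "rx": 0, "ry": 0, "rz": -1}

```text
clock: 3.68
tcp_pos: [0.508, 0.1691, 0.3182]
eef_rot: [-3.141, 0.0, 1.298]
ft_force: [-0.1, -0.5, -0.4]
grip_width: 0.0855
finger_force: 0.0
```

Emit:
drive_tool:
  motion:
    - {"tx": 0, "ty": 0, "tz": 0, "rx": 0, "ry": 0, "rz": -0.33}
    - {"tx": 0, "ty": 0, "tz": 0, "rx": 0, "ry": 0, "rz": -0.67}
    - {"tx": 0, "ty": 0, "tz": 0, "rx": 0, "ry": 0, "rz": -1}

```text
clock: 4.05
tcp_pos: [0.5083, 0.1664, 0.3184]
eef_rot: [3.142, 0.0, 1.824]
ft_force: [-0.3, -0.1, 0.1]
grip_width: 0.0854
finger_force: 0.0
```

Emit:
drive_tool:
  motion:
    - {"tx": 0, "ty": 0, "tz": 0, "rx": 0, "ry": 0, "rz": -0.33}
    - {"tx": 0, "ty": 0, "tz": 0, "rx": 0, "ry": 0, "rz": -0.67}
    - {"tx": 0, "ty": 0, "tz": 0, "rx": 0, "ry": 0, "rz": -1}

```text
clock: 4.42
tcp_pos: [0.5083, 0.1663, 0.3183]
eef_rot: [-3.141, 0.0, 2.347]
ft_force: [1.7, -0.4, 0.1]
grip_width: 0.0854
finger_force: 0.0
```

Emit:
drive_tool:
  motion:
    - {"tx": 0, "ty": 0, "tz": 0, "rx": 0, "ry": 0, "rz": -0.33}
    - {"tx": 0, "ty": 0, "tz": 0, "rx": 0, "ry": 0, "rz": -0.67}
    - {"tx": 0, "ty": 0, "tz": 0, "rx": 0, "ry": 0, "rz": -1}

```text
clock: 4.8
tcp_pos: [0.5083, 0.1663, 0.3184]
eef_rot: [-3.141, 0.0, 2.871]
ft_force: [-0.1, -0.7, -0.1]
grip_width: 0.0854
finger_force: 0.0
```

Emit:
drive_tool:
  motion:
    - {"tx": 0, "ty": 0, "tz": 0, "rx": 0, "ry": 0, "rz": -0.33}
    - {"tx": 0, "ty": 0, "tz": 0, "rx": 0, "ry": 0, "rz": -0.67}
    - {"tx": 0, "ty": 0, "tz": 0, "rx": 0, "ry": 0, "rz": -1}

```text
clock: 5.18
tcp_pos: [0.5083, 0.1663, 0.3184]
eef_rot: [-3.141, 0.0, -2.889]
ft_force: [0.8, 0.3, 0.2]
grip_width: 0.0855
finger_force: 0.0
```

Emit:
drive_tool:
  motion:
    - {"tx": 0, "ty": 0, "tz": 0, "rx": 0, "ry": 0, "rz": -0.33}
    - {"tx": 0, "ty": 0, "tz": 0, "rx": 0, "ry": 0, "rz": -0.67}
    - {"tx": 0, "ty": 0, "tz": 0, "rx": 0, "ry": 0, "rz": -1}

```text
clock: 5.55
tcp_pos: [0.5083, 0.1663, 0.3184]
eef_rot: [-3.141, -0.0, -2.365]
ft_force: [0.2, 0.6, 0.0]
grip_width: 0.0852
finger_force: 0.0
```

Emit:
drive_tool:
  motion:
    - {"tx": 0, "ty": 0, "tz": 0, "rx": 0, "ry": 0, "rz": -0.33}
    - {"tx": 0, "ty": 0, "tz": 0, "rx": 0, "ry": 0, "rz": -0.67}
    - {"tx": 0, "ty": 0, "tz": 0, "rx": 0, "ry": 0, "rz": -1}
    - {"tx": 0, "ty": 0, "tz": 0, "rx": 0, "ry": 0, "rz": -1}

```text
clock: 6.05
tcp_pos: [0.5083, 0.1666, 0.3184]
eef_rot: [-3.141, -0.0, -1.849]
ft_force: [-0.2, -0.1, -0.1]
grip_width: 0.0855
finger_force: 0.0
```

```bash
cat > d.py <<'E'
from h import *
s=monitor.get_state(); print(s["clock"],s["qpos"].round(3),s["tcp_pos"].round(4),s["eef_rot"].round(3))
im=imaging.capture("wrist"); cv2.imwrite("pics/w2.png",im[:,:,::-1])
w=ray("wrist",(0,0))
for b in blue(im): print(b,atz("wrist",b[1],.138).round(4))
for t in ("cap_mid","bottle_mid","bottle"):
  for d in imaging.spot_point("wrist",t)[:3]: print(t,np.round(d["uv"],1),round(d["p"],2),atz("wrist",d["uv"],{"cap_mid":.132,"bottle_mid":.0715,"bottle":0}[t]).round(4))
ti=imaging.capture("top")
for b in blue(ti): print("top",b,atz("top",b[1],.144).round(4))
E
python3 d.py
```

```text
6.05 [ 0.072 -0.044  0.134  1.749 -0.    -1.221] [0.5083 0.1666 0.3184] [-3.141 -0.    -1.849]
([238, 155, 41, 40, 979], array([257.78855975, 175.75178754])) [0.5094 0.1711 0.138 ]
cap_mid [338.6 142.4] 0.9 [0.402  0.1596 0.132 ]
cap_mid [259.6 173.6] 0.69 [0.5068 0.1706 0.132 ]
bottle_mid [331.4 138.3] 0.59 [0.396  0.1624 0.0715]
bottle [258.3 160.7] 0.94 [0.5104 0.1773 0.    ]
bottle [318.6 137.7] 0.73 [0.4007 0.1673 0.    ]
top ([288, 180, 24, 24, 432], array([299.75231481, 191.04398148])) [ 0.566  -0.1104  0.144 ]
top ([153, 208, 26, 25, 517], array([165.63249516, 219.97678917])) [0.5078 0.1684 0.144 ]
```

View pics/w2.png

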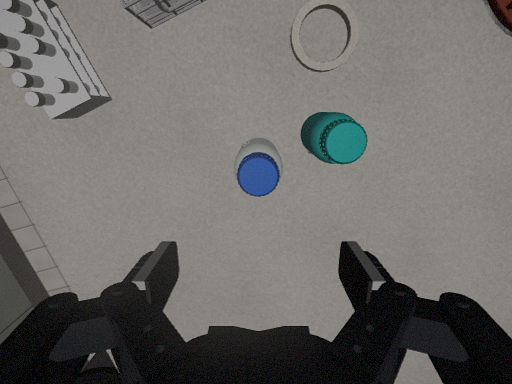

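The wrist view shows the blue cap at (258,176) and the turquoise look-alike at (340,140). Two cameras agree the cap is at (0.5085, 0.1695). Descending to grasp the cap.

Emit:
drive_tool:
  motion:
    - {"tx": -0.005, "ty": 0.001, "tz": 0.08, "rx": 0, "ry": 0, "rz": 0}
    - {"tx": -0.005, "ty": 0.001, "tz": 0.16, "rx": 0, "ry": 0, "rz": 0}
    - {"tx": -0.005, "ty": 0.001, "tz": 0.22, "rx": 0, "ry": 0, "rz": 0}
    - {"tx": -0.005, "ty": 0.001, "tz": 0.27, "rx": 0, "ry": 0, "rz": 0}
    - {"tx": -0.005, "ty": 0.001, "tz": 0.3, "rx": 0, "ry": 0, "rz": 0}
    - {"tx": -0.005, "ty": 0.001, "tz": 0.32, "rx": 0, "ry": 0, "rz": 0}
    - {"tx": -0.005, "ty": 0.001, "tz": 0.32, "rx": 0, "ry": 0, "rz": 0}
    - {"tx": -0.005, "ty": 0.001, "tz": 0.32, "rx": 0, "ry": 0, "rz": 0}

```text
clock: 7.3
tcp_pos: [0.509, 0.171, 0.1274]
eef_rot: [-3.14, 0.0, -1.846]
ft_force: [0.0, -0.5, 0.3]
grip_width: 0.0854
finger_force: 0.0
```

Emit:
drive_tool:
  motion:
    - {"tx": 0, "ty": 0, "tz": 0, "rx": 0, "ry": 0, "rz": 0}
    - {"tx": 0, "ty": 0, "tz": 0, "rx": 0, "ry": 0, "rz": 0}
    - {"tx": 0, "ty": 0, "tz": 0, "rx": 0, "ry": 0, "rz": 0}
    - {"tx": 0, "ty": 0, "tz": 0, "rx": 0, "ry": 0, "rz": 0}
    - {"tx": 0, "ty": 0, "tz": 0, "rx": 0, "ry": 0, "rz": 0}
    - {"tx": 0, "ty": 0, "tz": 0, "rx": 0, "ry": 0, "rz": 0}
    - {"tx": 0, "ty": 0, "tz": 0, "rx": 0, "ry": 0, "rz": 0}
    - {"tx": 0, "ty": 0, "tz": 0, "rx": 0, "ry": 0, "rz": 0}
  fingers: 45
  grip_force: 40

```text
clock: 8.3
tcp_pos: [0.5101, 0.1708, 0.128]
eef_rot: [-3.137, 0.001, -1.846]
ft_force: [2.8, -1.0, 5.4]
grip_width: 0.0448
finger_force: 3.0
```

```bash
cat > e.py <<'E'
from h import *
s=monitor.get_state(); print({k:np.round(v,4).tolist() for k,v in s.items() if k not in("dq","tau")})
im=imaging.capture("side"); 
for b in blue(im): print(b)
cv2.imwrite("pics/s_last.png",cv2.resize(im[70:330,120:380],(780,600)[0:1]+(600,))[:,:,::-1])
E
python3 e.py
```

```text
{'clock': 8.3, 'qpos': [0.0802, -0.0894, -0.2571, 1.3989, -0.0006, -1.2155], 'tcp_pos': [0.5101, 0.1708, 0.128], 'eef_rot': [-3.1375, 0.0009, -1.8459], 'ft_force': [2.7804, -1.0495, 5.3841], 'moment': [-0.2184, -0.6361, -0.0275], 'finger_force': 3.0483, 'grip_width': 0.0448}
([198, 140, 20, 13, 185], array([207.62702703, 145.96216216]))
([267, 214, 24, 18, 323], array([278.96594427, 222.23219814]))
```

Run:
```python
from h import *
im=imaging.capture("side"); a=cv2.resize(im[110:210,150:270],(600,500),interpolation=cv2.INTER_CUBIC)
w=imaging.capture("wrist")
o=np.zeros((600,800,3),np.uint8); o[:400,:480]=cv2.resize(a,(480,400)); o[:384,480:]=0
o[:384,480:800]=cv2.resize(w[100:384,140:376],(320,384)); cv2.imwrite("pics/g1.png",o[:400,:,::-1])
for b in blue(w): print(b)
```

```text
([218, 199, 87, 85, 1168], array([252.30222603, 229.68407534]))
```

View pics/g1.png

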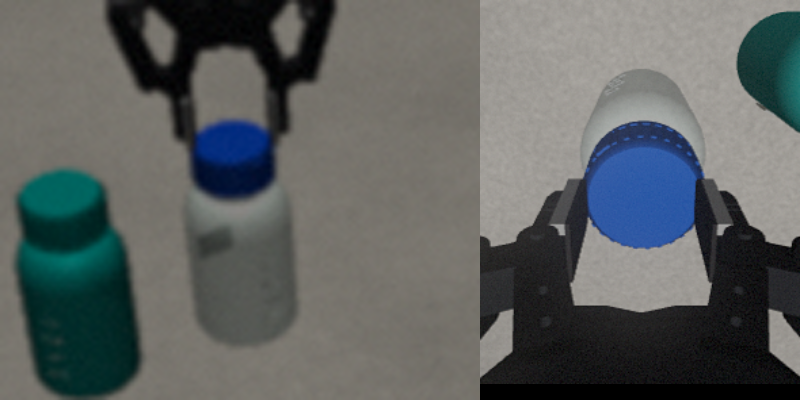

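Run:
```python
from h import *
s=monitor.get_state(); t=s["tcp_pos"]; ps=s["eef_rot"][2]
xt=np.array([np.cos(ps),np.sin(ps),0]);yt=np.array([np.sin(ps),-np.cos(ps),0])
def cs(n,p):
    u=proj(n,p); return ((u-[150,110])*4).round(0) if n=="side" else ((u-[140,100])*[320/236,384/284]+[480,0]).round(0)
for n in("side","wrist"):
    for sg in(1,-1):
        for dx in (-.011,.011): print(n,"tip",sg,dx,cs(n,t+sg*.0224*yt+dx*xt+[0,0,-.014]))
    for z in (.145,.119): print(n,"captop if at .5085,.1695",z,cs(n,np.array([.5085,.1695,z])),[cs(n,np.array([.5085,.1695,z])+q) for q in (.027*yt,-.027*yt,.027*xt,-.027*xt)])
import json
im=cv2.imread("pics/side0.png")
for b in blue(im[:,:,::-1].copy()): print(b)
# find cap xy that centres the blue mask in side: mean of silhouette
ang=np.linspace(0,6.28,60)
for y in (.15,.155,.16,.165,.17):
    P=np.array([proj("side",np.array([.509+.027*np.cos(a),y+.027*np.sin(a),z])) for a in ang for z in(.119,.145)])
    print(y,P.min(0).round(1),P.max(0).round(1))
    P=np.array([proj("top",np.array([.509+.027*np.cos(a),y+.027*np.sin(a),z])) for a in ang for z in(.119,.145)])
    print("  top",P.min(0).round(1),P.max(0).round(1))
```

```text
side tip 1 -0.011 [199. 172.]
side tip 1 0.011 [200. 192.]
side tip -1 -0.011 [269. 168.]
side tip -1 0.011 [270. 187.]
side captop if at .5085,.1695 0.145 [229. 141.] [array([186., 143.]), array([273., 138.]), array([231., 165.]), array([228., 118.])]
side captop if at .5085,.1695 0.119 [232. 175.] [array([190., 178.]), array([275., 172.]), array([234., 200.]), array([231., 151.])]
wrist tip 1 -0.011 [683. 190.]
wrist tip 1 0.011 [684. 150.]
wrist tip -1 -0.011 [595. 190.]
wrist tip -1 0.011 [593. 149.]
wrist captop if at .5085,.1695 0.145 [641. 196.] [array([705., 197.]), array([576., 196.]), array([641., 135.]), array([641., 252.])]
wrist captop if at .5085,.1695 0.119 [641. 171.] [array([697., 171.]), array([585., 171.]), array([641., 118.]), array([641., 220.])]
([199, 140, 19, 14, 187], array([208.17647059, 146.29411765]))
([267, 214, 24, 18, 326], array([278.88957055, 222.55828221]))
0.15 [199.  143.2] [221.4 164.2]
  top [161.4 206.3] [189.2 233.3]
0.155 [198.4 142.2] [220.7 163.1]
  top [159.  206.3] [186.8 233.3]
0.16 [197.8 141.2] [220.1 162. ]
  top [156.5 206.3] [184.5 233.3]
0.165 [197.2 140.2] [219.4 160.9]
  top [154.1 206.4] [182.1 233.4]
0.17 [196.7 139.2] [218.8 159.8]
  top [151.7 206.4] [179.8 233.4]
```

Run:
```python
from h import *
i=imaging.camera_info("wrist");s=monitor.get_state();R=cv2.Rodrigues(np.array([0,0,0.]))[0]
from scipy.spatial.transform import Rotation as Ro
T=Ro.from_euler("xyz",s["eef_rot"]).as_matrix()
for hw,lab in((.0427,"open: inner tips seen 177,242 / 341,242"),(.0224,"now: seen full-image 217.. & 300 , row 233"),(.027,"if 54")):
  for z in (-.03,-.02,-.01,0,.01,.014):
    print(lab if z==-.03 else "",z,[proj("wrist",s["tcp_pos"]+T@np.array([x,hw*g,z])).round(0).tolist() for g in(1,-1) for x in(.011,-.011)])
w=imaging.capture("wrist"); cv2.imwrite("pics/w3.png",w[:,:,::-1])
a=imaging.capture("side"); g=a.max(2)
print("side max-channel rows 126..160, cols 186..232")
for r in range(126,162,1): print(r,"".join("#" if v<45 else "+" if v<75 else "." for v in g[r,186:232]))
```

```text
open: inner tips seen 177,242 / 341,242 -0.03 [[340.0, 241.0], [336.0, 278.0], [173.0, 241.0], [177.0, 278.0]]
 -0.02 [[335.0, 233.0], [332.0, 268.0], [178.0, 232.0], [182.0, 268.0]]
 -0.01 [[330.0, 225.0], [327.0, 259.0], [183.0, 225.0], [186.0, 259.0]]
 0 [[326.0, 219.0], [324.0, 251.0], [187.0, 218.0], [190.0, 250.0]]
 0.01 [[323.0, 213.0], [320.0, 243.0], [191.0, 213.0], [194.0, 243.0]]
 0.014 [[321.0, 211.0], [319.0, 241.0], [193.0, 210.0], [195.0, 241.0]]
now: seen full-image 217.. & 300 , row 233 -0.03 [[300.0, 241.0], [298.0, 278.0], [213.0, 241.0], [215.0, 278.0]]
 -0.02 [[298.0, 233.0], [296.0, 268.0], [216.0, 232.0], [217.0, 268.0]]
 -0.01 [[295.0, 225.0], [294.0, 259.0], [218.0, 225.0], [220.0, 259.0]]
 0 [[293.0, 219.0], [292.0, 251.0], [220.0, 219.0], [222.0, 251.0]]
 0.01 [[291.0, 213.0], [290.0, 243.0], [222.0, 213.0], [224.0, 243.0]]
 0.014 [[291.0, 211.0], [289.0, 241.0], [223.0, 211.0], [224.0, 241.0]]
if 54 -0.03 [[309.0, 241.0], [307.0, 278.0], [204.0, 241.0], [206.0, 278.0]]
 -0.02 [[306.0, 233.0], [304.0, 268.0], [207.0, 232.0], [209.0, 268.0]]
 -0.01 [[303.0, 
[... 1448 characters left out ...]
...+.................+++.............
149 ............++...............++++.............
150 ............++++............+++#+.............
151 ............+#+++++.....+++++++++.............
152 ............+#+++++++++++++++###+.............
153 ............+###+++++++++++++##++.............
154 ............+##++++++++++++++#+++.............
155 ............+++#+++++++++++++#++..............
156 .............++++++++++++++++++...............
157 ..............++++++++++++++++................
158 ................++++++++++++..................
159 ...................++++++.....................
160 ..............................................
161 ..............................................
```

The fingers closed without gripping (opening 44.8 mm, 3 N). Both views show the true fingertips about 30 mm further back than stated, touching the cap's top: they end at row 144 in the side view, and the wrist view gives a tip offset of about -22 mm. I'll open, rise, and go about 36 mm lower.

Emit:
drive_tool:
  motion:
    - {"tx": 0, "ty": 0, "tz": -0.01, "rx": 0, "ry": 0, "rz": 0}
    - {"tx": 0, "ty": 0, "tz": -0.02, "rx": 0, "ry": 0, "rz": 0}
    - {"tx": 0, "ty": 0, "tz": -0.02, "rx": 0, "ry": 0, "rz": 0}
    - {"tx": 0, "ty": 0, "tz": -0.02, "rx": 0, "ry": 0, "rz": 0}
    - {"tx": 0, "ty": 0, "tz": -0.02, "rx": 0, "ry": 0, "rz": 0}
    - {"tx": 0, "ty": 0, "tz": -0.02, "rx": 0, "ry": 0, "rz": 0}
  fingers: 85.4

```text
clock: 9.3
tcp_pos: [0.5082, 0.1709, 0.138]
eef_rot: [3.141, -0.0, -1.846]
ft_force: [-0.0, 0.5, 0.7]
grip_width: 0.0854
finger_force: 0.0
```

Run:
```python
from h import *
s=monitor.get_state(); print(s["tcp_pos"].round(4),s["ft_force"].round(2),s["grip_width"])
w=imaging.capture("wrist"); cv2.imwrite("pics/w4.png",w[:,:,::-1]); h=cv2.cvtColor(w,cv2.COLOR_RGB2HSV)
m=cv2.inRange(h,(100,120,30),(128,255,255)); x,y=np.where(m.any(0))[0],np.where(m.any(1))[0]; print("cap blue cols",x.min(),x.max(),"rows",y.min(),y.max())
for c in((.5085,.1695),(.510,.170)):
  a=np.linspace(0,6.28,80); P=np.array([proj("wrist",np.array([c[0]+.027*np.cos(k),c[1]+.027*np.sin(k),z])) for k in a for z in(.119,.145)]); print(c,P.min(0).round(),P.max(0).round())
t=imaging.capture("side")
for b in blue(t): print(b)
t=imaging.capture("top")
for b in blue(t): print(b,atz("top",b[1],.144).round(4))
```

```text
[0.5082 0.1709 0.138 ] [-0.02  0.52  0.65] 0.08540283952534453
cap blue cols 212 298 rows 186 274
(0.5085, 0.1695) [211. 183.] [301. 277.]
(0.51, 0.17) [209. 185.] [298. 278.]
([199, 140, 19, 13, 187], array([208.0802139 , 146.14438503]))
([267, 214, 24, 18, 324], array([278.83950617, 222.35802469]))
([288, 180, 24, 24, 432], array([299.77777778, 190.99768519])) [ 0.5661 -0.1105  0.144 ]
([161, 209, 18, 24, 220], array([171.31818182, 222.82272727])) [0.5018 0.1566 0.144 ]
```

Emit:
drive_tool:
  motion:
    - {"tx": 0.002, "ty": -0.001, "tz": 0.02, "rx": 0, "ry": 0, "rz": 0}
    - {"tx": 0.002, "ty": -0.001, "tz": 0.04, "rx": 0, "ry": 0, "rz": 0}
    - {"tx": 0.002, "ty": -0.001, "tz": 0.06, "rx": 0, "ry": 0, "rz": 0}
    - {"tx": 0.002, "ty": -0.001, "tz": 0.07, "rx": 0, "ry": 0, "rz": 0}
    - {"tx": 0.002, "ty": -0.001, "tz": 0.078, "rx": 0, "ry": 0, "rz": 0}
    - {"tx": 0.002, "ty": -0.001, "tz": 0.078, "rx": 0, "ry": 0, "rz": 0}

```text
clock: 10.2
tcp_pos: [0.5085, 0.1697, 0.0913]
eef_rot: [3.141, -0.0, -1.846]
ft_force: [0.0, -1.1, 0.1]
grip_width: 0.0852
finger_force: 0.0
```

Emit:
drive_tool:
  motion:
    - {"tx": 0, "ty": 0, "tz": 0, "rx": 0, "ry": 0, "rz": 0}
    - {"tx": 0, "ty": 0, "tz": 0, "rx": 0, "ry": 0, "rz": 0}
    - {"tx": 0, "ty": 0, "tz": 0, "rx": 0, "ry": 0, "rz": 0}
    - {"tx": 0, "ty": 0, "tz": 0, "rx": 0, "ry": 0, "rz": 0}
    - {"tx": 0, "ty": 0, "tz": 0, "rx": 0, "ry": 0, "rz": 0}
    - {"tx": 0, "ty": 0, "tz": 0, "rx": 0, "ry": 0, "rz": 0}
    - {"tx": 0, "ty": 0, "tz": 0, "rx": 0, "ry": 0, "rz": 0}
  fingers: 40
  grip_force: 40

```text
clock: 11.08
tcp_pos: [0.5091, 0.1696, 0.0919]
eef_rot: [-3.141, 0.0, -1.846]
ft_force: [2.2, 0.2, 4.8]
grip_width: 0.0531
finger_force: 41.8
```

```bash
python3 e.py
python3 - <<'E'
import cv2,numpy as np
from h import *
a=imaging.capture("side"); w=imaging.capture("wrist")
o=np.zeros((400,800,3),np.uint8); o[:,:480]=cv2.resize(a[110:210,150:270],(480,400),interpolation=cv2.INTER_CUBIC); o[:384,480:]=cv2.resize(w[100:384,140:376],(320,384)); cv2.imwrite("pics/g2.png",o[:,:,::-1])
E
```

```text
{'clock': 11.075, 'qpos': [0.0778, -0.0765, -0.3107, 1.3355, -0.0002, -1.2181], 'tcp_pos': [0.5091, 0.1696, 0.0919], 'eef_rot': [-3.1406, 0.0002, -1.8457], 'ft_force': [2.2096, 0.2308, 4.82], 'moment': [-0.0218, -0.2455, -0.0197], 'finger_force': 41.8154, 'grip_width': 0.0531}
([198, 140, 20, 13, 185], array([207.56216216, 146.21081081]))
([267, 214, 24, 18, 311], array([278.93890675, 222.4244373 ]))
```

View pics/g2.png

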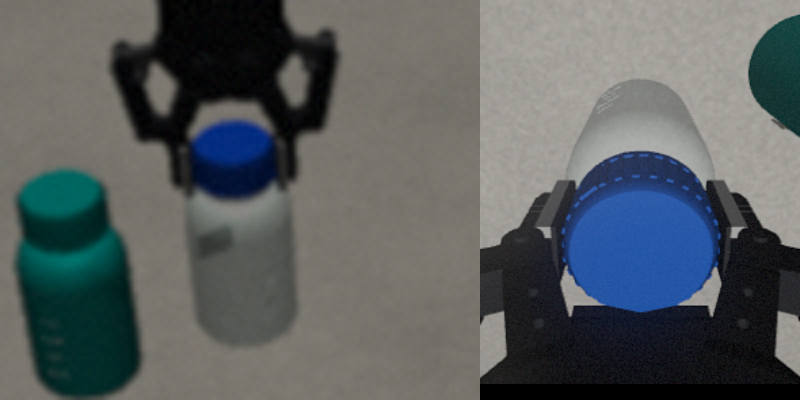

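The grip is good: 53.1 mm opening, 42 N, with the pads either side of the blue cap. Lifting.

Emit:
drive_tool:
  motion:
    - {"tx": 0, "ty": 0, "tz": -0.01, "rx": 0, "ry": 0, "rz": 0}
    - {"tx": 0, "ty": 0, "tz": -0.03, "rx": 0, "ry": 0, "rz": 0}
    - {"tx": 0, "ty": 0, "tz": -0.06, "rx": 0, "ry": 0, "rz": 0}
    - {"tx": 0, "ty": 0, "tz": -0.1, "rx": 0, "ry": 0, "rz": 0}
    - {"tx": 0, "ty": 0, "tz": -0.14, "rx": 0, "ry": 0, "rz": 0}
    - {"tx": 0, "ty": 0, "tz": -0.18, "rx": 0, "ry": 0, "rz": 0}
    - {"tx": 0, "ty": 0, "tz": -0.22, "rx": 0, "ry": 0, "rz": 0}
    - {"tx": 0, "ty": 0, "tz": -0.25, "rx": 0, "ry": 0, "rz": 0}
    - {"tx": 0, "ty": 0, "tz": -0.27, "rx": 0, "ry": 0, "rz": 0}
    - {"tx": 0, "ty": 0, "tz": -0.27, "rx": 0, "ry": 0, "rz": 0}
    - {"tx": 0, "ty": 0, "tz": -0.27, "rx": 0, "ry": 0, "rz": 0}

```text
clock: 12.6
tcp_pos: [0.5083, 0.1696, 0.2528]
eef_rot: [3.141, -0.0, -1.846]
ft_force: [-0.2, -0.5, -2.2]
grip_width: 0.0531
finger_force: 42.6
```

Run:
```python
from h import *
s=monitor.get_state(); print({k:np.round(v,4).tolist() for k,v in s.items() if k not in("dq","tau")})
imaging.capture("side"); r=imaging.trace("side","bottle")
for d in r[:3]: print(d["extent"],d["p"])
for p in((.509,.17,.16),(.509,.17,.305)): print(proj("side",np.array(p)))
```

```text
{'clock': 12.6, 'qpos': [0.0779, -0.0786, -0.0204, 1.63, -0.0001, -1.2181], 'tcp_pos': [0.5083, 0.1696, 0.2528], 'eef_rot': [3.1406, -0.0004, -1.8456], 'ft_force': [-0.2003, -0.5257, -2.1818], 'moment': [0.006, -0.0707, 0.0415], 'finger_force': 42.5659, 'grip_width': 0.0531}
[188.6, 81.0, 35.5, 66.6] 0.75
[153.9, 152.9, 32.0, 56.1] 0.55
[207.07179529 139.99562612]
[202.65248519  85.35732687]
```

Emit:
drive_tool:
  motion:
    - {"tx": 0.03, "ty": -0.008, "tz": 0, "rx": 0, "ry": 0, "rz": 0}
    - {"tx": 0.08, "ty": -0.021, "tz": 0, "rx": 0, "ry": 0, "rz": 0}
    - {"tx": 0.14, "ty": -0.037, "tz": 0, "rx": 0, "ry": 0, "rz": 0}
    - {"tx": 0.2, "ty": -0.053, "tz": 0, "rx": 0, "ry": 0, "rz": 0}
    - {"tx": 0.26, "ty": -0.069, "tz": 0, "rx": 0, "ry": 0, "rz": 0}
    - {"tx": 0.32, "ty": -0.085, "tz": 0, "rx": 0, "ry": 0, "rz": 0}
    - {"tx": 0.38, "ty": -0.101, "tz": 0, "rx": 0, "ry": 0, "rz": 0}
    - {"tx": 0.44, "ty": -0.117, "tz": 0, "rx": 0, "ry": 0, "rz": 0}
    - {"tx": 0.5, "ty": -0.133, "tz": 0, "rx": 0, "ry": 0, "rz": 0}
    - {"tx": 0.55, "ty": -0.146, "tz": 0, "rx": 0, "ry": 0, "rz": 0}
    - {"tx": 0.59, "ty": -0.156, "tz": 0, "rx": 0, "ry": 0, "rz": 0}
    - {"tx": 0.615, "ty": -0.163, "tz": 0, "rx": 0, "ry": 0, "rz": 0}
    - {"tx": 0.615, "ty": -0.163, "tz": 0, "rx": 0, "ry": 0, "rz": 0}
    - {"tx": 0.615, "ty": -0.163, "tz": 0, "rx": 0, "ry": 0, "rz": 0}

```text
clock: 14.45
tcp_pos: [0.5026, -0.2114, 0.2535]
eef_rot: [3.141, 0.0, -1.845]
ft_force: [-0.5, 0.6, -3.5]
grip_width: 0.0531
finger_force: 42.6
```

Run:
```python
from h import *
s=monitor.get_state(); print({k:np.round(v,4).tolist() for k,v in s.items() if k not in("dq","tau")})
ims=[imaging.capture(n) for n in("side","top","wrist")]
for n,im in zip(("side","top"),ims):
  for b in blue(im): print(n,b, atz(n,b[1],.305).round(4))
o=np.zeros((500,800,3),np.uint8); o[:,:400]=cv2.resize(ims[0][130:330,190:350],(400,500),interpolation=cv2.INTER_CUBIC); o[:,400:]=cv2.resize(ims[1][140:280,260:372],(400,500),interpolation=cv2.INTER_CUBIC)
cv2.imwrite("pics/p1.png",o[:,:,::-1]); cv2.imwrite("pics/w5.png",ims[2][:,:,::-1])
```

```text
{'clock': 14.45, 'qpos': [-0.6383, -0.0512, 0.0072, 1.6294, 0.0002, -1.9347], 'tcp_pos': [0.5026, -0.2114, 0.2535], 'eef_rot': [3.1414, 0.0003, -1.8452], 'ft_force': [-0.5396, 0.6038, -3.5321], 'moment': [-0.0129, 0.0348, 0.0414], 'finger_force': 42.5595, 'grip_width': 0.0531}
side ([255, 175, 33, 26, 556], array([270.81654676, 186.22841727])) [ 0.5019 -0.2135  0.305 ]
top ([288, 180, 24, 24, 433], array([299.72517321, 191.03926097])) [ 0.5387 -0.0919  0.305 ]
top ([351, 199, 14, 27, 224], array([358.21428571, 212.28125   ])) [ 0.5008 -0.1915  0.305 ]
```

View pics/p1.png

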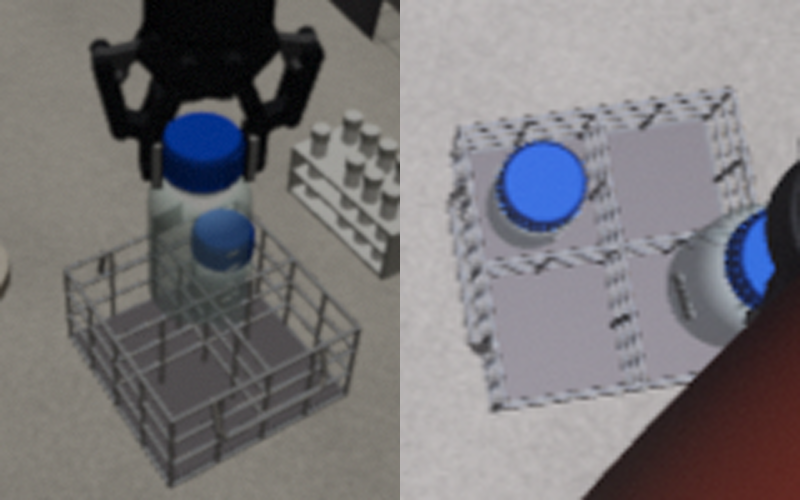

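The side and top views show the bottle hanging upright over the near-right (-x, -y) pocket, clear of the small bottle at side-crop (222,240). Lowering in checked stages.

Emit:
drive_tool:
  motion:
    - {"tx": 0, "ty": 0, "tz": 0.03, "rx": 0, "ry": 0, "rz": 0}
    - {"tx": 0, "ty": 0, "tz": 0.06, "rx": 0, "ry": 0, "rz": 0}
    - {"tx": 0, "ty": 0, "tz": 0.09, "rx": 0, "ry": 0, "rz": 0}
    - {"tx": 0, "ty": 0, "tz": 0.11, "rx": 0, "ry": 0, "rz": 0}
    - {"tx": 0, "ty": 0, "tz": 0.125, "rx": 0, "ry": 0, "rz": 0}
    - {"tx": 0, "ty": 0, "tz": 0.135, "rx": 0, "ry": 0, "rz": 0}
    - {"tx": 0, "ty": 0, "tz": 0.145, "rx": 0, "ry": 0, "rz": 0}
    - {"tx": 0, "ty": 0, "tz": 0.155, "rx": 0, "ry": 0, "rz": 0}
    - {"tx": 0, "ty": 0, "tz": 0.155, "rx": 0, "ry": 0, "rz": 0}

```text
clock: 15.72
tcp_pos: [0.5024, -0.2119, 0.1601]
eef_rot: [3.141, 0.0, -1.846]
ft_force: [0.6, 0.3, -2.8]
grip_width: 0.0532
finger_force: 42.6
```

```bash
cat > st.py <<'E'
from h import *
s=monitor.get_state(); print(s["clock"],"q6",s["qpos"][5].round(3),{k:np.round(s[k],4).tolist() for k in("tcp_pos","eef_rot","ft_force","moment","grip_width","finger_force")})
E
python3 st.py
```

```text
15.725 q6 -1.935 {'tcp_pos': [0.5024, -0.2119, 0.1601], 'eef_rot': [3.141, 0.0001, -1.8456], 'ft_force': [0.5965, 0.2781, -2.8407], 'moment': [-0.0029, -0.0564, 0.038], 'grip_width': 0.0532, 'finger_force': 42.5738}
```

Emit:
drive_tool:
  motion:
    - {"tx": 0, "ty": 0, "tz": 0.015, "rx": 0, "ry": 0, "rz": 0}
    - {"tx": 0, "ty": 0, "tz": 0.03, "rx": 0, "ry": 0, "rz": 0}
    - {"tx": 0, "ty": 0, "tz": 0.045, "rx": 0, "ry": 0, "rz": 0}
    - {"tx": 0, "ty": 0, "tz": 0.06, "rx": 0, "ry": 0, "rz": 0}
    - {"tx": 0, "ty": 0, "tz": 0.07, "rx": 0, "ry": 0, "rz": 0}
    - {"tx": 0, "ty": 0, "tz": 0.08, "rx": 0, "ry": 0, "rz": 0}
    - {"tx": 0, "ty": 0, "tz": 0.088, "rx": 0, "ry": 0, "rz": 0}
    - {"tx": 0, "ty": 0, "tz": 0.09, "rx": 0, "ry": 0, "rz": 0}
    - {"tx": 0, "ty": 0, "tz": 0.09, "rx": 0, "ry": 0, "rz": 0}

```text
clock: 16.85
tcp_pos: [0.5027, -0.2121, 0.1066]
eef_rot: [-3.141, -0.0, -1.846]
ft_force: [-0.4, 0.7, -3.4]
grip_width: 0.0528
finger_force: 42.6
```

Emit:
drive_tool:
  motion:
    - {"tx": 0, "ty": 0, "tz": 0.002, "rx": 0, "ry": 0, "rz": 0}
    - {"tx": 0, "ty": 0, "tz": 0.004, "rx": 0, "ry": 0, "rz": 0}
    - {"tx": 0, "ty": 0, "tz": 0.006, "rx": 0, "ry": 0, "rz": 0}
    - {"tx": 0, "ty": 0, "tz": 0.007, "rx": 0, "ry": 0, "rz": 0}
    - {"tx": 0, "ty": 0, "tz": 0.007, "rx": 0, "ry": 0, "rz": 0}

```text
clock: 17.48
tcp_pos: [0.5026, -0.212, 0.1022]
eef_rot: [3.141, -0.0, -1.846]
ft_force: [0.4, 1.7, -3.0]
grip_width: 0.0533
finger_force: 42.6
```

```bash
python3 st.py
```

```text
17.475 q6 -1.935 {'tcp_pos': [0.5026, -0.212, 0.1022], 'eef_rot': [3.1415, -0.0001, -1.8456], 'ft_force': [0.4122, 1.6862, -3.038], 'moment': [-0.0536, 0.0152, -0.0168], 'grip_width': 0.0533, 'finger_force': 42.5749}
```

Still hanging, about 2 mm above the mat. Creeping down 0.6 mm per call.

Emit:
drive_tool:
  motion:
    - {"tx": 0, "ty": 0, "tz": 0.001, "rx": 0, "ry": 0, "rz": 0}
    - {"tx": 0, "ty": 0, "tz": 0.002, "rx": 0, "ry": 0, "rz": 0}
    - {"tx": 0, "ty": 0, "tz": 0.002, "rx": 0, "ry": 0, "rz": 0}

```text
clock: 17.85
tcp_pos: [0.5026, -0.212, 0.101]
eef_rot: [3.142, -0.0, -1.846]
ft_force: [-0.1, 0.2, -3.4]
grip_width: 0.0529
finger_force: 42.6
```

Emit:
drive_tool:
  motion:
    - {"tx": 0, "ty": 0, "tz": 0.001, "rx": 0, "ry": 0, "rz": 0}
    - {"tx": 0, "ty": 0, "tz": 0.001, "rx": 0, "ry": 0, "rz": 0}
    - {"tx": 0, "ty": 0, "tz": 0.001, "rx": 0, "ry": 0, "rz": 0}

```text
clock: 18.23
tcp_pos: [0.5026, -0.2121, 0.1005]
eef_rot: [-3.142, -0.0, -1.846]
ft_force: [0.7, 0.0, -3.4]
grip_width: 0.0534
finger_force: 42.6
```

Emit:
drive_tool:
  motion:
    - {"tx": 0, "ty": 0, "tz": 0.001, "rx": 0, "ry": 0, "rz": 0}
    - {"tx": 0, "ty": 0, "tz": 0.001, "rx": 0, "ry": 0, "rz": 0}
    - {"tx": 0, "ty": 0, "tz": 0.001, "rx": 0, "ry": 0, "rz": 0}

```text
clock: 18.6
tcp_pos: [0.5028, -0.2122, 0.1002]
eef_rot: [-3.141, -0.0, -1.846]
ft_force: [1.0, 0.1, -0.8]
grip_width: 0.0529
finger_force: 42.7
```

Emit:
drive_tool:
  motion:
    - {"tx": 0, "ty": 0, "tz": 0.001, "rx": 0, "ry": 0, "rz": 0}
    - {"tx": 0, "ty": 0, "tz": 0.001, "rx": 0, "ry": 0, "rz": 0}
    - {"tx": 0, "ty": 0, "tz": 0.001, "rx": 0, "ry": 0, "rz": 0}

```text
clock: 18.98
tcp_pos: [0.503, -0.2123, 0.0999]
eef_rot: [-3.14, -0.0, -1.846]
ft_force: [0.7, -0.5, 4.3]
grip_width: 0.0533
finger_force: 43.1
```

```bash
python3 st.py
```

```text
18.975 q6 -1.935 {'tcp_pos': [0.503, -0.2123, 0.0999], 'eef_rot': [-3.1405, -0.0004, -1.8456], 'ft_force': [0.7489, -0.4673, 4.3435], 'moment': [0.0446, -0.0911, 0.0283], 'grip_width': 0.0533, 'finger_force': 43.1388}
```

The bottle stands on the mat with a light press. Screwing clockwise (+rz), following the thread at 0.33 mm per 30°; four calls make 120°, less than the minimum of 126°.

Emit:
drive_tool:
  motion:
    - {"tx": 0, "ty": 0, "tz": 0.0002, "rx": 0, "ry": 0, "rz": 0.25}
    - {"tx": 0, "ty": 0, "tz": 0.0003, "rx": 0, "ry": 0, "rz": 0.5}
    - {"tx": 0, "ty": 0, "tz": 0.0004, "rx": 0, "ry": 0, "rz": 0.75}
    - {"tx": 0, "ty": 0, "tz": 0.00055, "rx": 0, "ry": 0, "rz": 1}

```text
clock: 19.48
tcp_pos: [0.5026, -0.2119, 0.0994]
eef_rot: [-3.142, 0.0, -2.373]
ft_force: [-0.5, 2.4, 7.1]
grip_width: 0.053
finger_force: 43.3
```

```bash
python3 st.py
```

```text
19.475 q6 -1.407 {'tcp_pos': [0.5026, -0.2119, 0.0994], 'eef_rot': [-3.1415, 0.0002, -2.3734], 'ft_force': [-0.5393, 2.4028, 7.123], 'moment': [0.5223, 0.3563, 0.0285], 'grip_width': 0.053, 'finger_force': 43.3241}
```

Emit:
drive_tool:
  motion:
    - {"tx": 0, "ty": 0, "tz": 0.0002, "rx": 0, "ry": 0, "rz": 0.25}
    - {"tx": 0, "ty": 0, "tz": 0.0003, "rx": 0, "ry": 0, "rz": 0.5}
    - {"tx": 0, "ty": 0, "tz": 0.0004, "rx": 0, "ry": 0, "rz": 0.75}
    - {"tx": 0, "ty": 0, "tz": 0.00055, "rx": 0, "ry": 0, "rz": 1}

```text
clock: 19.98
tcp_pos: [0.5025, -0.2115, 0.0991]
eef_rot: [3.141, 0.0, -2.897]
ft_force: [-1.3, 3.7, 8.9]
grip_width: 0.0532
finger_force: 43.4
```

```bash
python3 st.py
```

```text
19.975 q6 -0.884 {'tcp_pos': [0.5025, -0.2115, 0.0991], 'eef_rot': [3.1409, 0.0002, -2.8968], 'ft_force': [-1.3205, 3.6553, 8.8568], 'moment': [0.969, 0.3687, -0.0134], 'grip_width': 0.0532, 'finger_force': 43.4348}
```

Emit:
drive_tool:
  motion:
    - {"tx": 0, "ty": 0, "tz": 0.0002, "rx": 0, "ry": 0, "rz": 0.25}
    - {"tx": 0, "ty": 0, "tz": 0.0003, "rx": 0, "ry": 0, "rz": 0.5}
    - {"tx": 0, "ty": 0, "tz": 0.0004, "rx": 0, "ry": 0, "rz": 0.75}
    - {"tx": 0, "ty": 0, "tz": 0.00055, "rx": 0, "ry": 0, "rz": 1}

```text
clock: 20.48
tcp_pos: [0.5028, -0.2113, 0.0989]
eef_rot: [3.14, 0.0, 2.863]
ft_force: [-0.7, 3.9, 8.5]
grip_width: 0.0532
finger_force: 43.5
```

```bash
python3 st.py
```

```text
20.475 q6 -0.36 {'tcp_pos': [0.5028, -0.2113, 0.0989], 'eef_rot': [3.1403, 0.0002, 2.863], 'ft_force': [-0.7211, 3.9431, 8.4917], 'moment': [1.1911, 0.0849, 0.0398], 'grip_width': 0.0532, 'finger_force': 43.4648}
```

Emit:
drive_tool:
  motion:
    - {"tx": 0, "ty": 0, "tz": 0.0002, "rx": 0, "ry": 0, "rz": 0.25}
    - {"tx": 0, "ty": 0, "tz": 0.0003, "rx": 0, "ry": 0, "rz": 0.5}
    - {"tx": 0, "ty": 0, "tz": 0.0004, "rx": 0, "ry": 0, "rz": 0.75}
    - {"tx": 0, "ty": 0, "tz": 0.00055, "rx": 0, "ry": 0, "rz": 1}

```text
clock: 20.98
tcp_pos: [0.5031, -0.2113, 0.0987]
eef_rot: [3.14, 0.0, 2.339]
ft_force: [1.5, 3.8, 8.3]
grip_width: 0.0535
finger_force: 43.5
```

```bash
python3 st.py
```

```text
20.975 q6 0.164 {'tcp_pos': [0.5031, -0.2113, 0.0987], 'eef_rot': [3.1399, 0.0001, 2.3394], 'ft_force': [1.4787, 3.8364, 8.3303], 'moment': [1.1914, -0.2714, 0.0214], 'grip_width': 0.0535, 'finger_force': 43.4705}
```

Emit:
drive_tool:
  motion:
    - {"tx": 0, "ty": 0, "tz": 0.0002, "rx": 0, "ry": 0, "rz": 0.25}
    - {"tx": 0, "ty": 0, "tz": 0.0003, "rx": 0, "ry": 0, "rz": 0.5}
    - {"tx": 0, "ty": 0, "tz": 0.0004, "rx": 0, "ry": 0, "rz": 0.75}
    - {"tx": 0, "ty": 0, "tz": 0.00055, "rx": 0, "ry": 0, "rz": 1}

```text
clock: 21.48
tcp_pos: [0.5033, -0.2115, 0.0985]
eef_rot: [3.14, -0.0, 1.816]
ft_force: [1.2, 4.4, 7.7]
grip_width: 0.0536
finger_force: 43.4
```

```bash
python3 st.py
```

```text
21.475 q6 0.687 {'tcp_pos': [0.5033, -0.2115, 0.0985], 'eef_rot': [3.1396, -0.0003, 1.8159], 'ft_force': [1.232, 4.4306, 7.7008], 'moment': [1.029, -0.4802, -0.0173], 'grip_width': 0.0536, 'finger_force': 43.421}
```

Emit:
drive_tool:
  motion:
    - {"tx": 0, "ty": 0, "tz": 0.0002, "rx": 0, "ry": 0, "rz": 0.25}
    - {"tx": 0, "ty": 0, "tz": 0.0003, "rx": 0, "ry": 0, "rz": 0.5}
    - {"tx": 0, "ty": 0, "tz": 0.0004, "rx": 0, "ry": 0, "rz": 0.75}
    - {"tx": 0, "ty": 0, "tz": 0.00055, "rx": 0, "ry": 0, "rz": 1}

```text
clock: 21.98
tcp_pos: [0.5035, -0.2117, 0.0982]
eef_rot: [3.14, -0.001, 1.292]
ft_force: [2.4, 4.2, 7.6]
grip_width: 0.053
finger_force: 43.4
```

```bash
python3 st.py
```

```text
21.975 q6 1.211 {'tcp_pos': [0.5035, -0.2117, 0.0982], 'eef_rot': [3.1396, -0.001, 1.2922], 'ft_force': [2.3544, 4.162, 7.6252], 'moment': [0.8214, -0.5847, 0.0176], 'grip_width': 0.053, 'finger_force': 43.3881}
```

Emit:
drive_tool:
  motion:
    - {"tx": 0, "ty": 0, "tz": 0.0002, "rx": 0, "ry": 0, "rz": 0.25}
    - {"tx": 0, "ty": 0, "tz": 0.0003, "rx": 0, "ry": 0, "rz": 0.5}
    - {"tx": 0, "ty": 0, "tz": 0.0004, "rx": 0, "ry": 0, "rz": 0.75}
    - {"tx": 0, "ty": 0, "tz": 0.00055, "rx": 0, "ry": 0, "rz": 1}

```text
clock: 22.48
tcp_pos: [0.5031, -0.2124, 0.0977]
eef_rot: [3.14, -0.0, 0.768]
ft_force: [0.7, -1.5, 5.6]
grip_width: 0.053
finger_force: 43.2
```

```bash
python3 st.py
```

```text
22.475 q6 1.734 {'tcp_pos': [0.5031, -0.2124, 0.0977], 'eef_rot': [3.14, -0.0, 0.7683], 'ft_force': [0.7033, -1.472, 5.5967], 'moment': [-0.1231, -0.1202, 0.171], 'grip_width': 0.053, 'finger_force': 43.2293}
```

Emit:
drive_tool:
  motion:
    - {"tx": 0, "ty": 0, "tz": 0.0001, "rx": 0, "ry": 0, "rz": 0.17}
    - {"tx": 0, "ty": 0, "tz": 0.0002, "rx": 0, "ry": 0, "rz": 0.33}
    - {"tx": 0, "ty": 0, "tz": 0.0003, "rx": 0, "ry": 0, "rz": 0.5}

```text
clock: 22.85
tcp_pos: [0.5031, -0.2125, 0.0977]
eef_rot: [3.14, -0.0, 0.508]
ft_force: [0.1, -0.0, 6.7]
grip_width: 0.0532
finger_force: 43.2
```

```bash
python3 st.py
```

```text
22.85 q6 1.995 {'tcp_pos': [0.5031, -0.2125, 0.0977], 'eef_rot': [3.1399, -0.0004, 0.508], 'ft_force': [0.1124, -0.04, 6.7211], 'moment': [-0.0701, -0.0672, 0.191], 'grip_width': 0.0532, 'finger_force': 43.2054}
```

Mz jumped to 0.17–0.19 Nm and the descent stopped, so the cap has bottomed out and the bottle is slipping on the mat. I'll confirm with 10° more, then back off 90° while rising 1 mm.

Emit:
drive_tool:
  motion:
    - {"tx": 0, "ty": 0, "tz": 0, "rx": 0, "ry": 0, "rz": 0.17}
    - {"tx": 0, "ty": 0, "tz": 0, "rx": 0, "ry": 0, "rz": 0.33}
    - {"tx": 0, "ty": 0, "tz": 0, "rx": 0, "ry": 0, "rz": 0.33}

```text
clock: 23.22
tcp_pos: [0.5031, -0.2125, 0.0977]
eef_rot: [3.14, -0.001, 0.337]
ft_force: [-0.2, -0.6, 6.0]
grip_width: 0.0532
finger_force: 43.3
```

```bash
python3 st.py
```

```text
23.225 q6 2.166 {'tcp_pos': [0.5031, -0.2125, 0.0977], 'eef_rot': [3.14, -0.0007, 0.3366], 'ft_force': [-0.1758, -0.6274, 6.0018], 'moment': [-0.1235, -0.035, -0.0482], 'grip_width': 0.0532, 'finger_force': 43.3259}
```

Emit:
drive_tool:
  motion:
    - {"tx": 0, "ty": 0, "tz": -0.0001, "rx": 0, "ry": 0, "rz": -0.2}
    - {"tx": 0, "ty": 0, "tz": -0.0002, "rx": 0, "ry": 0, "rz": -0.4}
    - {"tx": 0, "ty": 0, "tz": -0.0003, "rx": 0, "ry": 0, "rz": -0.6}
    - {"tx": 0, "ty": 0, "tz": -0.0004, "rx": 0, "ry": 0, "rz": -0.8}
    - {"tx": 0, "ty": 0, "tz": -0.00055, "rx": 0, "ry": 0, "rz": -1}

```text
clock: 23.85
tcp_pos: [0.5029, -0.2121, 0.098]
eef_rot: [3.141, -0.0, 0.865]
ft_force: [-1.2, 1.5, 8.2]
grip_width: 0.053
finger_force: 43.3
```

```bash
python3 st.py
```

```text
23.85 q6 1.638 {'tcp_pos': [0.5029, -0.2121, 0.098], 'eef_rot': [3.1407, -0.0001, 0.865], 'ft_force': [-1.1944, 1.486, 8.2371], 'moment': [0.3458, 0.2379, -0.0291], 'grip_width': 0.053, 'finger_force': 43.3354}
```

Emit:
drive_tool:
  motion:
    - {"tx": 0, "ty": 0, "tz": -0.0001, "rx": 0, "ry": 0, "rz": -0.2}
    - {"tx": 0, "ty": 0, "tz": -0.0002, "rx": 0, "ry": 0, "rz": -0.4}
    - {"tx": 0, "ty": 0, "tz": -0.0003, "rx": 0, "ry": 0, "rz": -0.6}
    - {"tx": 0, "ty": 0, "tz": -0.0004, "rx": 0, "ry": 0, "rz": -0.8}
    - {"tx": 0, "ty": 0, "tz": -0.00055, "rx": 0, "ry": 0, "rz": -1}

```text
clock: 24.48
tcp_pos: [0.5027, -0.212, 0.0984]
eef_rot: [3.141, 0.0, 1.389]
ft_force: [-2.1, 2.7, 9.2]
grip_width: 0.0532
finger_force: 43.6
```

```bash
python3 st.py
```

```text
24.475 q6 1.114 {'tcp_pos': [0.5027, -0.212, 0.0984], 'eef_rot': [3.1412, 0.0004, 1.3885], 'ft_force': [-2.0805, 2.6627, 9.1986], 'moment': [0.4527, 0.6427, 0.0101], 'grip_width': 0.0532, 'finger_force': 43.5699}
```

Emit:
drive_tool:
  motion:
    - {"tx": 0, "ty": 0, "tz": -0.0001, "rx": 0, "ry": 0, "rz": -0.2}
    - {"tx": 0, "ty": 0, "tz": -0.0002, "rx": 0, "ry": 0, "rz": -0.4}
    - {"tx": 0, "ty": 0, "tz": -0.0003, "rx": 0, "ry": 0, "rz": -0.6}
    - {"tx": 0, "ty": 0, "tz": -0.0004, "rx": 0, "ry": 0, "rz": -0.8}
    - {"tx": 0, "ty": 0, "tz": -0.00055, "rx": 0, "ry": 0, "rz": -1}
    - {"tx": 0, "ty": 0, "tz": -0.00055, "rx": 0, "ry": 0, "rz": -1}
    - {"tx": 0, "ty": 0, "tz": -0.00055, "rx": 0, "ry": 0, "rz": -1}

```text
clock: 25.35
tcp_pos: [0.5025, -0.2122, 0.0988]
eef_rot: [-3.141, 0.001, 1.909]
ft_force: [-4.0, 1.0, 10.7]
grip_width: 0.0529
finger_force: 43.7
```

```bash
python3 st.py
python3 - <<'E'
from h import *
ims=[imaging.capture(n) for n in("side","top")]
o=np.zeros((500,800,3),np.uint8); o[:,:400]=cv2.resize(ims[0][150:330,195:339],(400,500),interpolation=cv2.INTER_CUBIC); o[:,400:]=cv2.resize(ims[1][140:280,260:372],(400,500),interpolation=cv2.INTER_CUBIC)
cv2.imwrite("pics/end.png",o[:,:,::-1])
for b in blue(ims[0]): print(b,atz("side",b[1],.146))
E
```

```text
25.35 q6 0.594 {'tcp_pos': [0.5025, -0.2122, 0.0988], 'eef_rot': [-3.1414, 0.0006, 1.9086], 'ft_force': [-4.0452, 0.9884, 10.7455], 'moment': [0.4538, 0.8308, 0.0448], 'grip_width': 0.0529, 'finger_force': 43.7207}
([261, 242, 23, 30, 394], array([271.99492386, 256.29949239])) [ 0.50659162 -0.22153918  0.146     ]
```

View pics/end.png

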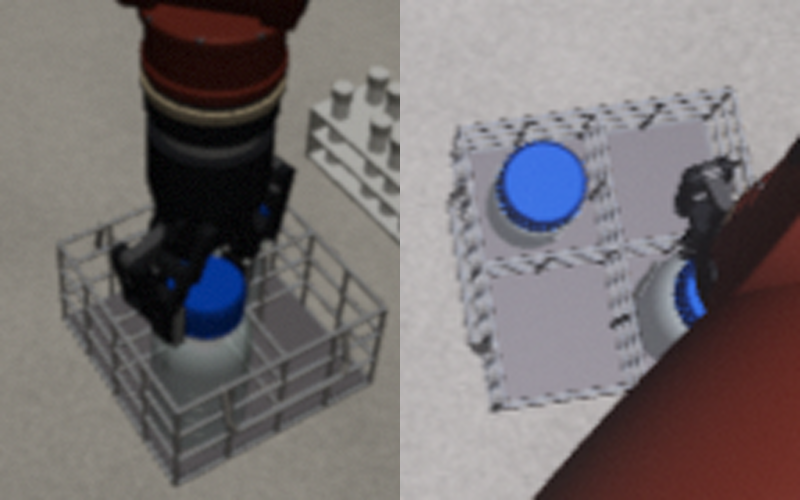

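The final view shows the bottle standing in the target pocket with the cap in the gripper, and the small bottle untouched at (545,185) in the top crop. The tool rose 1.1 mm without losing its press on the cap, so the cap really unscrewed. Handing in.

```bash
python3 -c "
from bench import order; print(order.hand_in())"
```

```text
the job is handed in; nothing more can be done
None
```

I handed the job in at about 25 s: the bottle stands on the mat in the pocket diagonally opposite the small bottle, its cap screwed home, backed off 90° and still held in the gripper; the bench returned no verdict.

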